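# Hold the photometer flap at its balance point

## Robot

A 6-joint arm with a two-finger parallel gripper is mounted at the origin on the work surface. World frame = base frame: x ahead of the robot, y to its left, z up, the work surface at z = 0. Lengths are in m, angles in rad, forces in N, time in s.
With the tool pointing down it reaches from about 0.15 to 0.775 m from the base axis. Payload 6.1 kg.
Tool frame: the origin (TCP) lies on the centre line of the jaws, within the pads' length; the fingertips stand 22 mm ahead of it and the grasp point (between the pads) lies 3 mm ahead of it; z points along the fingers, y is the line along which they close (so a half turn about z gives the same grasp; the last joint's range is limited). The gripper opens to 85 mm and grips with 20 to 120 N. Pads are 22 mm wide; open, the fingers measure 114 mm over their backs; the gripper's body (76 mm by 85 mm) begins 54 mm behind the grasp point. The pads swing forward as they close: fully open they stand 13 mm farther back than shut.
Start: joints at [1.308, 0.126, -0.04, 1.405, 0, 1.571], TCP at [0.136, 0.507, 0.222] pointing down, gripper open.
Joint ranges: [-2.72, 2.72], [-0.95, 1.95], [-1.27, 1.35], [-1.78, 2.02], [-1.46, 1.47], [-3.14, 3.14]. Speed limits (rad/s): [2.39, 2.39, 3.01, 3.14, 3.14, 3.14].

## Interface

Orientations are given as a unit quaternion [w, x, y, z].
In Python, from plant import r gives the robot as it stands. The module is installed in compiled form; this text tells all that it offers.
- The arm moves only by the tool apply_moves, never from a script. Its argument "deltas" is a list of rows, each a list of 5 numbers: the shift along the tool's x, y, z in mm, then the turn about the tool's z in degrees, then the closure, from 0 (fully open) to 1 (shut). A call has exactly 10 rows; each row is the pose to reach, as a shift and turn from the pose commanded when the call began, along the tool's axes at that moment; what a row does not reach only later rows make up. A row lasts 1/8 s, in which the tool goes at most 62.5 mm and 10.7 degrees, less where a joint would pass 70% of its speed; a pose out of reach is approached as far as the arm can. A call with a gripper value outside its range is refused whole. The fingers move at their own pace and stop on an object; the grip force is fixed at half the most. Time passes only in rows, so rows that repeat a pose let the fingers close, or fill a call up. It gives the time, the measured TCP pose, the force, the opening and the grip force at its end, in the units of the state.
- r.observe(): the state, without advancing time (a new reading comes with each control period).
- r.snapshot(name): name is "side" or "top" or "wrist"; returns a dict with "pixels" (420x560x3 uint8, red, green, blue), "fx", "fy", "cx", "cy" (pixels), "extrinsics" (4x4, takes a point from camera to world coordinates); the wrist camera has in their place "mount" (4x4, takes a point from camera to tool coordinates, whose origin is the TCP and whose axes are the flange's). Camera axes: x right, y down, z forward; pixel columns grow to the right and rows downward; lengths in m; the calibration is good to about 2 mm. A picture is of the moment at which its call begins: read the wrist's pose just before it. There is no depth.
- r.finish_job(): hands the job in; it is judged then, once.
Trained networks look in the newest picture that a camera, given by its name, has taken for a name from the list of things; names that differ only in an ending like _2 or _b are one class to them, and where a whole thing is asked for, a point or a joint stands for the part that bears it (a point fixed in the world has none). Each returns a list of dicts, best first, with "score" (0 to 1); they miss things now and then, are a little off and sometimes report something else, mostly with a low value. They report only what shows in the picture. A call takes as long as a camera call.
- r.look_for(camera, name): "centre" ([x, y, z] in m, in world coordinates, good to about 4 mm: the middle of the surface that is visible of it).
- r.outline_of(camera, name): "pixels" (420x560 bool, what is visible of it).
- r.pinpoint(camera, name): "centre" ([x, y, z] in m, in world coordinates, good to about 4 mm: a listed point, or the origin of a listed thing).
The state is a dict: "time_s": time; "joint_positions": joint angles; "qvel": joint speeds; "joint_torque": joint torques, N m; "ee_pos": TCP position; "orientation": TCP orientation; "wrist_force": force on the tool from outside, world axes, zero at the start; "wrist_torque": the same for the moment, N m; "grip_width": finger opening in m; "gripper_force": force on a finger pad.
Only numpy, scipy, OpenCV 4.12 (cv2) and the standard library are available. Lean on these libraries where they do the work, as an engineer would, in place of code of your own. Each camera call takes 0.05 s, during which the arm holds its last target. There are 200 camera calls.

## Task

Turn the clamp knob beside the photometer's sample flap a quarter turn clockwise, so that its paw no longer lies over the flap, then take the flap by its handle bar and swing it up until it stands straight up at its balance point, where it would fall neither way. Finish there still gripping the flap and holding it still, so that I can fit the stay: do not let go, do not force the flap against the clamp or let it go over backwards, and leave the other things on the bench where they are.

Things in the scene. Friction and masses are not known exactly. Their poses are not given: they have to be found in the camera images.
- photometer: White bench photometer, fixed. Origin at table height; x points from its low keypad deck (55 mm high, nearest the robot, x -160 to -33 mm) to the rear, y left seen from the keypad side, z up. Behind the deck the housing is 100 mm high (x -33 to 170, y -150 to 150 mm), with a sample well under the flap.
- flap (a joint): Hinge angle of the flap, a grey panel 110 long, 150 wide, 10 mm thick with a steel handle bar at its free edge. 0: shut, level; grows as the bar rises; 1.571: straight up, its balance point (centre of mass in the panel's plane, about 73 mm from the hinge); beyond, it falls over backwards to a stop at 2.5. Nearly frictionless; weighs 250 to 500 g.
- flap_bar (a point): Middle of the flap's handle bar: round steel, 12 mm diameter, parallel to the hinge axis and 165 mm from it, in the panel's mid-plane; 106 mm above the table when shut, 271 mm when upright. Held by an arm at each end; the opening between bar and panel is 106 mm (along the bar) x 44 mm, so fingers can take the bar from above, one each side, at any angle; the bar can turn between them.
- flap_hinge (a point): Middle of the flap's hinge axis, 106 mm above the table, at x 80 mm, y 0 of the photometer. The axis runs along the photometer's y; the shut flap extends from it to the photometer's -x, towards the robot.
- clamp (a joint): Angle of the clamp knob, rad. 0: its steel paw points to the photometer's +y and lies over the flap's edge, blocking it; grows turning clockwise seen from above; at 1.571 the paw lies along the flap's edge, pointing to the photometer's +x. The flap is free from about 1.25 on; stop at 1.7. Starts at 0 to 0.2; stays where it is left (friction 0.05 N m).
- clamp_grip (a point): Where to grip the clamp knob: on its upright axis, 150 mm above the table, on the housing beside the flap, 98 mm to the photometer's -y of its middle line. Black bar grip 12 thick, 46 long, 38 mm tall (128 to 166 mm above the table), in line with the paw: along the photometer's y at clamp 0, turning with it. The paw reaches 38 mm from the axis, top 120 mm above the table.
- cuvette_rack: Small white block with four clear cuvettes, 75 x 34 x 44 mm, standing on top of the housing on the side of the flap away from the clamp. A bystander: leave it alone. Origin: centre of its underside.
- wash_bottle: White wash bottle with blue cap and bent spout, 66 mm diameter, 215 mm tall, on the table. A bystander: leave it alone. Origin: centre of its underside.
- tip_rack: Orange rack of blue pipette tips, 85 x 120 x 80 mm, on the table. A bystander: leave it alone. Origin: centre of its underside.
- dish: White ceramic dish, 80 mm diameter, 30 mm tall, on the table. A bystander: leave it alone. Origin: centre of its underside.
- jar: Amber jar with a white lid, 60 mm diameter, 85 mm tall, on the table. A bystander: leave it alone. Origin: centre of its underside.
- pipette: Grey pipette lying on the table, 210 mm long, 26 mm thick, on the wash bottle's side. A bystander: leave it alone. Origin: centre of its underside (below the middle of its body).
- tube_block: Lime-green tube block, 130 x 90 x 28 mm, on the table. A bystander: leave it alone. Origin: centre of its underside.

How it is judged:
By the outcome, as a careful person would: the job done as asked, in the order asked, and still so for the second after the job is handed in, while the arm keeps its last pose, push and grip.
It also fails if it takes over 50 s, if anything falls off the work surface, if the arm or the gripper's body presses on something with over 40 N, if the wrist force passes 120 N, or if a joint passes its speed limit or range.

## Working session

There is one attempt and no reset: what is moved stays moved. The work goes in short steps, Python scripts to look and compute and a tool call to move; the robot and the scene stay as the last step left them, time stands still between calls to the robot, and variables do not carry over. Pictures are saved under pics/ and viewed, at most 10 in all, crops included, and the job is handed in when it is done.

Besides the shell and the picture viewer there is one more tool, called after "Emit:" as name(argument=value, ...) on one line, values as JSON. apply_moves: Moves the arm, as the interface text tells. Its arguments: {"type":"object","properties":{"deltas":{"type":"array"}},"required":["deltas"]}

```bash
mkdir -p pics
python3 - <<'E'
from plant import r
import cv2,numpy as np
s=r.observe();print(s['time_s'],s['ee_pos'],s['orientation'],s['grip_width'])
for c in ['top','side']:
    p=r.snapshot(c);cv2.imwrite(f'pics/{c}1.png',p['pixels'][:,:,::-1])
    for n in ['photometer','flap_bar','flap_hinge','clamp_grip','cuvette_rack','wash_bottle','tip_rack','dish','jar','pipette','tube_block']:
        print(c,n,[(np.round(d['centre'],3).tolist(),round(d['score'],2)) for d in r.pinpoint(c,n)[:2]])
E
```

```text
0.0 [0.13625214 0.50658035 0.2208437 ] [-1.22554615e-04  1.31020140e-01  9.91379405e-01 -7.63662242e-04] 0.0854441526379035
top photometer [([0.53, -0.048, -0.001], 0.84)]
top flap_bar [([0.448, -0.03, 0.106], 0.57)]
top flap_hinge [([0.61, -0.072, 0.106], 0.81), ([0.514, 0.201, 0.0], 0.24)]
top clamp_grip [([0.513, -0.148, 0.15], 0.69)]
top cuvette_rack [([0.61, 0.05, 0.1], 0.88)]
top wash_bottle [([0.51, 0.204, 0.0], 0.62), ([0.571, -0.319, 0.002], 0.15)]
top tip_rack [([0.403, -0.289, -0.001], 0.95)]
top dish [([0.613, 0.213, 0.004], 0.67)]
top jar [([0.571, -0.315, 0.002], 0.61)]
top pipette [([0.575, 0.294, -0.002], 0.75)]
top tube_block [([0.744, 0.171, 0.001], 0.9)]
side photometer [([0.534, -0.044, 0.003], 0.8), ([0.407, -0.29, 0.001], 0.72)]
side flap_bar [([0.449, -0.031, 0.104], 0.61), ([0.405, -0.289, -0.002], 0.42)]
side flap_hinge [([0.612, -0.07, 0.105], 0.69)]
side clamp_grip [([0.509, -0.143, 0.147], 0.78), ([0.611, 0.051, 0.102], 0.41)]
side cuvette_rack [([0.61, 0.052, 0.099], 0.58)]
side wash_bottle [([0.51, 0.204, 0.001], 0.71)]
side tip_rack [([0.403, -0.287, -0.002], 0.9)]
side dish [([0.609, 0.212, 0.003], 0.86)]
side jar [([0.574, -0.32, 0.002], 0.58)]
side pipette [([0.573, 0.291, -0.002], 0.76)]
side tube_block [([0.745, 0.172, -0.003], 0.69)]
```

View pics/top1.png

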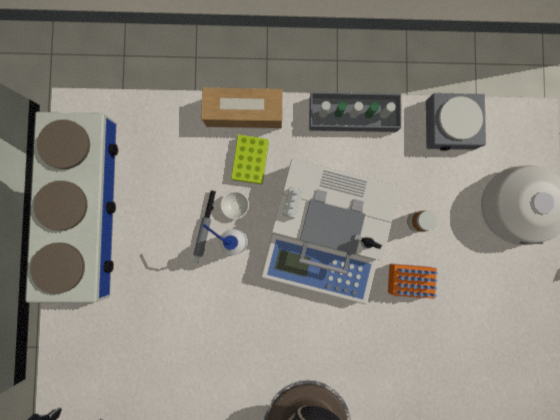

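View pics/side1.png

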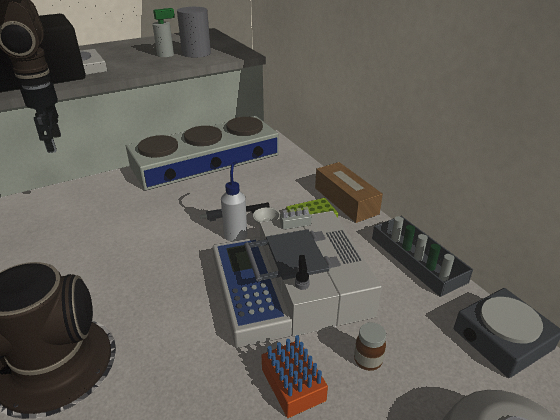

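The top view shows the photometer at about (325,240), its bar at (327,258) and the clamp at (370,242). This agrees with the networks, and the yaw is about -0.25 rad. I'll set out towards the knob.

Emit:
apply_moves(deltas=[[-43,-43,-20,0,0],[-86,-86,-30,0,0],[-129,-129,-30,0,0],[-172,-172,-30,0,0],[-215,-215,-30,0,0],[-258,-258,-30,0,0],[-301,-301,-30,0,0],[-344,-344,-30,-3,0],[-387,-387,-30,-6,0],[-430,-430,-30,-10,0]])

```text
time_s: 2.45
ee_pos: [0.4406, -0.022, 0.2519]
orientation: [0.001, 0.043, 0.999, 0.0]
wrist_force: [0.6, 0.9, 0.3]
grip_width: 0.0855
gripper_force: 0.0
```

```bash
cat > h.py <<'E'
from plant import r
import numpy as np,cv2
from scipy.spatial.transform import Rotation as R
def st():
    s=r.observe();q=s['orientation'];M=R.from_quat([q[1],q[2],q[3],q[0]]).as_matrix()
    print('t',s['time_s'],'p',np.round(s['ee_pos'],4),'j',np.round(s['joint_positions'],2),'yang',round(np.degrees(np.arctan2(M[1,1],M[0,1])),1),'z',np.round(M[:,2],3),'F',np.round(s['wrist_force'],1),'T',np.round(s['wrist_torque'],2),'w',round(s['grip_width'],4),round(s['gripper_force'],1))
    return s,M
def to(M,p,t): return np.round(M.T@(np.array(t)-p)*1000,1)
E
python3 -c "
from h import *
s,M=st();print(to(M,s['ee_pos'],[.511,-.145,.24]))"
```

```text
t 2.45 p [ 0.4406 -0.022   0.2519] j [-0.05 -0.03 -0.14  1.46  0.    0.04] yang 85.0 z [ 0.001  0.    -1.   ] F [0.6 0.9 0.3] T [ 0.06 -0.06 -0.  ] w 0.0855 0.0
[ -80.7 -116.4   12. ]
```

Emit:
apply_moves(deltas=[[-20,-29,0,-8,0],[-40,-58,0,-16,0],[-60,-87,0,-24,0],[-81,-116,0,-32,0],[-81,-116,0,-40,0],[-81,-116,0,-48,0],[-81,-116,0,-57,0],[-81,-116,0,-66,0],[-81,-116,0,-75,0],[-81,-116,0,-78,0]])

```text
time_s: 3.7
ee_pos: [0.5104, -0.1427, 0.2516]
orientation: [0.0, -0.595, 0.803, -0.0]
wrist_force: [0.1, -0.8, 0.8]
grip_width: 0.0853
gripper_force: 0.0
```

```bash
python3 -c "
from h import *
s,M=st();p=r.snapshot('wrist');cv2.imwrite('pics/w1.png',p['pixels'][:,:,::-1])
print(np.round(p['mount'],3),p['fx'],p['cx'],p['cy'])
for n in ['clamp_grip','flap_bar','flap_hinge','photometer']:
  print(n,[(np.round(d['centre'],3).tolist(),round(d['score'],2)) for d in r.pinpoint('wrist',n)[:2]])
"
```

```text
t 3.7 p [ 0.5104 -0.1427  0.2516] j [-0.27  0.14  0.04  1.47  0.   -1.55] yang 163.1 z [ 0. -0. -1.] F [ 0.1 -0.8  0.8] T [0.01 0.   0.02] w 0.0853 0.0
[[ 0.001 -0.964 -0.266  0.067]
 [ 1.     0.     0.003 -0.   ]
 [-0.003 -0.266  0.964 -0.152]
 [ 0.     0.     0.     1.   ]] 364.7149633590353 282.6257585901947 207.7659557755645
clamp_grip [([0.514, -0.146, 0.152], 0.82)]
flap_bar [([0.449, -0.029, 0.106], 0.97)]
flap_hinge []
photometer [([0.53, -0.047, 0.001], 0.59)]
```

View pics/w1.png

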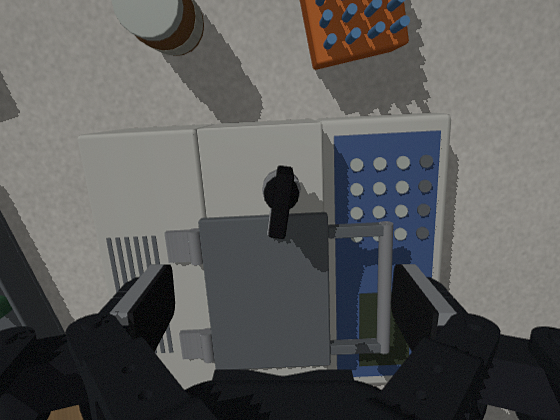

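The wrist view shows the knob at (280,190), with the paw leaning about 7° from image vertical, so the clamp is at about 0.18 rad. The flap edge at row 215 gives a photometer yaw of about -14.1°. Next I descend and grip.

Emit:
apply_moves(deltas=[[2,0,25,7,0],[2,0,55,7,0],[2,0,80,7,0],[2,0,95,7,0],[2,0,98,7,0.2],[2,0,98,7,1],[2,0,98,7,1],[2,0,98,7,1],[2,0,98,7,1],[2,0,98,7,1]])

```text
time_s: 5.2
ee_pos: [0.5109, -0.145, 0.1546]
orientation: [0.001, -0.544, 0.839, -0.001]
wrist_force: [3.6, -2.0, 3.7]
grip_width: 0.0084
gripper_force: 58.9
```

```bash
python3 -c "
from h import *
st()"
```

```text
t 5.2 p [ 0.5109 -0.145   0.1546] j [-0.28  0.14 -0.17  1.26 -0.   -1.43] yang 155.9 z [ 0.003 -0.001 -1.   ] F [ 3.6 -2.   3.7] T [-0.36 -0.61 -0.07] w 0.0084 58.9
```

Emit:
apply_moves(deltas=[[0,0,0,9,1],[0,0,0,18,1],[0,0,0,27,1],[0,0,0,36,1],[0,0,0,45,1],[0,0,0,54,1],[0,0,0,63,1],[0,0,0,72,1],[0,0,0,80,1],[0,0,0,81,1]])

```text
time_s: 6.45
ee_pos: [0.5108, -0.145, 0.1545]
orientation: [0.001, 0.131, 0.991, -0.0]
wrist_force: [3.8, -3.5, 6.2]
grip_width: 0.0085
gripper_force: 59.1
```

```bash
python3 -c "
from h import *
st();p=r.snapshot('wrist');cv2.imwrite('pics/w2.png',p['pixels'][:,:,::-1])"
```

```text
t 6.45 p [ 0.5108 -0.145   0.1545] j [-0.28  0.14 -0.17  1.26 -0.   -0.01] yang 75.0 z [ 0.003 -0.001 -1.   ] F [ 3.8 -3.5  6.2] T [-0.49 -0.86  0.06] w 0.0085 59.1
```

View pics/w2.png

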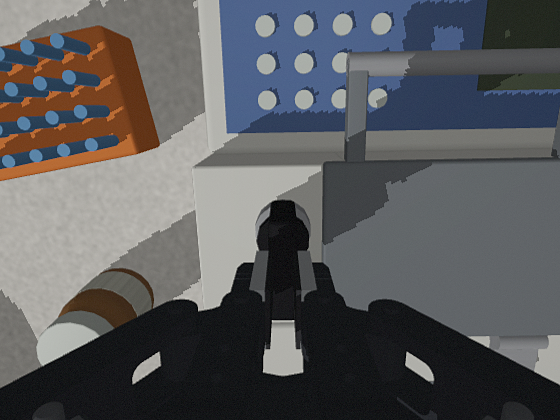

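The knob is gripped and turned: the grip now lies along the flap's edge at (283,250), and the paw is clear of the flap. I release, rise and go above the bar.

Emit:
apply_moves(deltas=[[0,0,0,0,0.4],[0,0,0,0,0.4],[0,0,-35,0,0.2],[0,0,-80,0,0],[25,27,-90,-10,0],[50,54,-90,-20,0],[75,80,-90,-30,0],[90,95,-90,-40,0],[90,95,-90,-50,0],[90,95,-90,-60,0]])

```text
time_s: 7.75
ee_pos: [0.4466, -0.0289, 0.2431]
orientation: [-0.001, -0.386, 0.923, 0.0]
wrist_force: [0.1, 0.2, 0.2]
grip_width: 0.0854
gripper_force: 0.0
```

Emit:
apply_moves(deltas=[[0,0,0,-10,0],[0,0,0,-20,0],[0,0,0,-31,0],[0,0,0,-31,0],[0,0,0,-31,0],[0,0,0,-31,0],[0,0,0,-31,0],[0,0,0,-31,0],[0,0,0,-31,0],[0,0,0,-31,0]])

```text
time_s: 9.0
ee_pos: [0.4476, -0.0295, 0.2436]
orientation: [0.0, -0.615, 0.788, -0.0]
wrist_force: [0.2, -0.3, -0.1]
grip_width: 0.0851
gripper_force: 0.0
```

```bash
python3 -c "
from h import *
s,M=st();p=r.snapshot('wrist');cv2.imwrite('pics/w3.png',p['pixels'][:,:,::-1])
r.snapshot('top')
for c,n in [('wrist','flap_bar'),('wrist','flap_hinge'),('wrist','clamp_grip'),('top','flap_hinge')]:
  print(n,[(np.round(d['centre'],3).tolist(),round(d['score'],2),to(M,s['ee_pos'],d['centre'])) for d in r.pinpoint(c,n)[:2]])
"
```

```text
t 9.0 p [ 0.4476 -0.0295  0.2436] j [-0.07 -0.02 -0.14  1.44 -0.   -1.39] yang 165.9 z [ 0. -0. -1.] F [ 0.2 -0.3 -0.1] T [ 0.    0.02 -0.02] w 0.0851 0.0
flap_bar [([0.451, -0.026, 0.108], 0.81, array([ -4. ,  -2.5, 135.9])), ([0.529, -0.047, -0.003], 0.18, array([ -2.5, -83.4, 246.8]))]
flap_hinge [([0.612, -0.065, 0.099], 0.56, array([  -5.3, -167.9,  144.3]))]
clamp_grip [([0.512, -0.146, 0.15], 0.79, array([ 97.3, -90.8,  93.6]))]
flap_hinge []
```

View pics/w3.png

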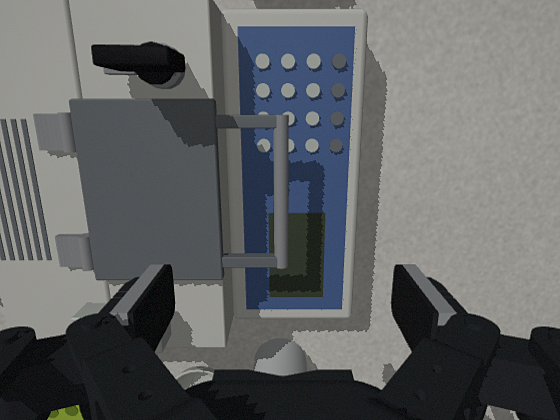

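The bar in the wrist view is at (281,190), vertical in the image and so aligned with the tool. The paw lies along the flap edge at (95–180, 60), clear of it. I descend with the jaws half closed to fit the 44 mm opening, then grip.

Emit:
apply_moves(deltas=[[-2,-1.5,20,0,0.5],[-2,-1.5,50,0,0.5],[-2,-1.5,80,0,0.5],[-2,-1.5,110,0,0.5],[-2,-1.5,128,0,0.5],[-2,-1.5,134,0,0.5],[-2,-1.5,134,0,1],[-2,-1.5,134,0,1],[-2,-1.5,134,0,1],[-2,-1.5,134,0,1]])

```text
time_s: 10.55
ee_pos: [0.4498, -0.0279, 0.1101]
orientation: [0.0, -0.615, 0.788, -0.0]
wrist_force: [-0.3, 0.2, 0.5]
grip_width: -0.0
gripper_force: 0.0
```

```bash
python3 -c "
from h import *
st()"
```

```text
t 10.55 p [ 0.4498 -0.0279  0.1101] j [-0.06  0.01 -0.41  1.15  0.   -1.39] yang 165.9 z [ 0.001 -0.    -1.   ] F [-0.3  0.2  0.5] T [0.03 0.04 0.04] w -0.0 0.0
```

```bash
python3 -c "
from h import *
s,M=st();p=r.snapshot('wrist');a=p['pixels'][:,:,::-1]
q=r.snapshot('side');b=cv2.resize(q['pixels'][190:350,200:400,::-1],None,fx=3,fy=3)
cv2.imwrite('pics/w4.png',a);cv2.imwrite('pics/s4.png',b)
for c in ('wrist','side'):
  for n in ('flap_bar','clamp_grip'):
    print(c,n,[(np.round(d['centre'],3).tolist(),round(d['score'],2),to(M,s['ee_pos'],d['centre'])) for d in r.pinpoint(c,n)[:2]])
"
```

```text
t 10.55 p [ 0.4498 -0.0279  0.1101] j [-0.06  0.01 -0.41  1.15  0.   -1.39] yang 165.9 z [ 0.001 -0.    -1.   ] F [-0.3  0.2  0.5] T [0.03 0.04 0.04] w -0.0 0.0
wrist flap_bar [([0.449, -0.029, 0.107], 0.87, array([1. , 0.7, 2.7]))]
wrist clamp_grip []
side flap_bar [([0.609, 0.21, 0.0], 0.73, array([-269.7,  -96.5,  109.7])), ([0.451, -0.032, 0.105], 0.59, array([ 3.5, -1.8,  5.4]))]
side clamp_grip [([0.51, -0.143, 0.148], 0.62, array([ 97.2, -86.9, -38.3])), ([0.745, 0.173, -0.003], 0.41, array([-266.9, -237.7,  113.1]))]
```

View pics/w4.png

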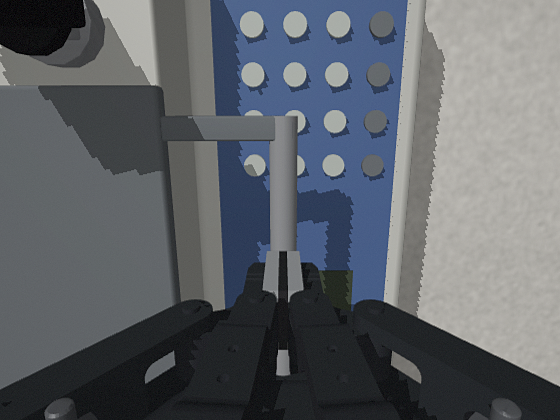

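View pics/s4.png

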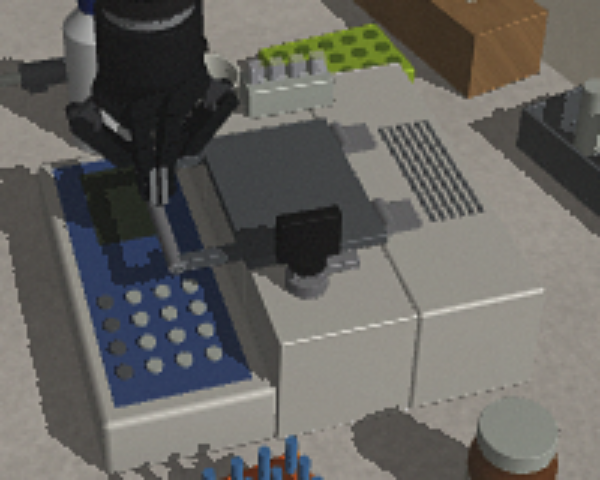

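The wrist view shows the jaws shut in line with the bar: the fingers start at (285,252) and the bar runs on beneath them. So the pads slipped off above it, and the effective pad depth is less than expected. I'll reopen, go 18 mm lower and close again. The tips stay above the deck.

Emit:
apply_moves(deltas=[[0,0,-10,0,0.5],[0,0,-10,0,0.5],[0,0,-10,0,0.5],[0,0,5,0,0.5],[0,0,18,0,0.5],[0,0,18,0,1],[0,0,18,0,1],[0,0,18,0,1],[0,0,18,0,1],[0,0,18,0,1]])

```text
time_s: 12.1
ee_pos: [0.4495, -0.028, 0.0917]
orientation: [-0.0, -0.615, 0.788, -0.0]
wrist_force: [0.3, -0.7, -2.9]
grip_width: 0.0091
gripper_force: 58.5
```

```bash
python3 -c "
from h import *
s,M=st();p=r.snapshot('wrist');a=p['pixels'][:,:,::-1]
cv2.imwrite('pics/w5.png',cv2.resize(a[180:380,180:390],None,fx=2.8,fy=2.8))
"
```

```text
t 12.1 p [ 0.4495 -0.028   0.0917] j [-0.06  0.02 -0.44  1.11 -0.   -1.39] yang 165.9 z [ 0. -0. -1.] F [ 0.3 -0.7 -2.9] T [-0.18  0.03 -0.01] w 0.0091 58.5
```

View pics/w5.png

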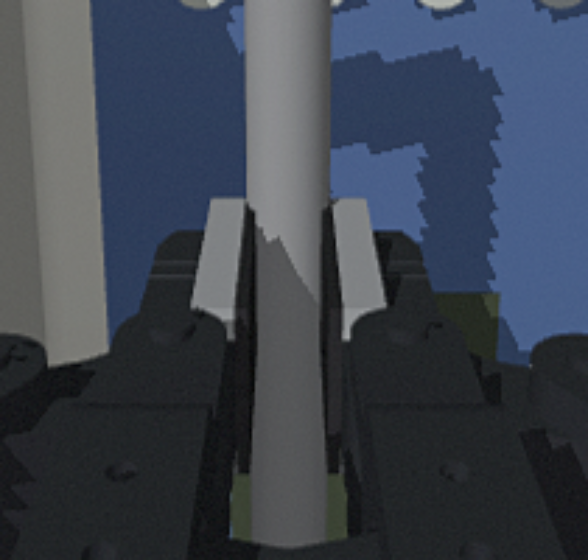

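The bar is now between the pads but only near their tips (light pad edges from crop row 200). I'll reopen and go 9 mm deeper for a secure hold.

Emit:
apply_moves(deltas=[[0,0,0,0,0.5],[0,0,0,0,0.5],[0,0,5,0,0.5],[0,0,9,0,0.5],[0,0,9,0,0.5],[0,0,9,0,1],[0,0,9,0,1],[0,0,9,0,1],[0,0,9,0,1],[0,0,9,0,1]])

```text
time_s: 13.4
ee_pos: [0.4496, -0.0279, 0.0828]
orientation: [0.0, -0.615, 0.788, -0.0]
wrist_force: [0.0, -0.2, 2.7]
grip_width: 0.0094
gripper_force: 58.5
```

```bash
python3 -c "
from h import *
s,M=st();p=r.snapshot('wrist');a=p['pixels'][:,:,::-1]
cv2.imwrite('pics/w6.png',cv2.resize(a[180:380,180:390],None,fx=2.8,fy=2.8))
"
```

```text
t 13.4 p [ 0.4496 -0.0279  0.0828] j [-0.06  0.03 -0.46  1.09  0.   -1.39] yang 165.9 z [ 0.  0. -1.] F [ 0.  -0.2  2.7] T [0.01 0.2  0.06] w 0.0094 58.5
```

View pics/w6.png

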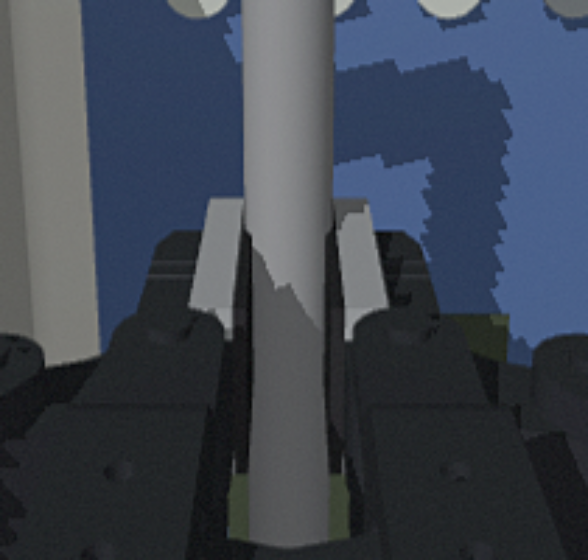

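The bar now sits deeper between the pads with a firm grip (58 N). I'll swing the flap along the 165 mm arc, beginning with the first 30°.

Emit:
apply_moves(deltas=[[0,-0.2,-8.6,0,1],[0,-0.9,-17.2,0,1],[0,-2.0,-25.8,0,1],[0,-3.6,-34.3,0,1],[0,-5.6,-42.7,0,1],[0,-8.1,-51.0,0,1],[0,-11,-59.1,0,1],[0,-14.3,-67.1,0,1],[0,-18,-74.9,0,1],[0,-22.1,-82.5,0,1]])

```text
time_s: 14.7
ee_pos: [0.4696, -0.0329, 0.1654]
orientation: [-0.001, -0.615, 0.788, 0.001]
wrist_force: [-8.8, 3.7, 3.3]
grip_width: 0.0093
gripper_force: 58.5
```

```bash
python3 -c "
from h import *
s,M=st();r.snapshot('wrist')
print(to(M,s['ee_pos'],[.4496,-.0279,.0828]))
for n in ['flap_bar','flap_hinge']: print([(np.round(d['centre'],3).tolist(),round(d['score'],2)) for d in r.pinpoint('wrist',n)[:2]])
"
```

```text
t 14.7 p [ 0.4696 -0.0329  0.1654] j [-0.07  0.03 -0.26  1.28  0.   -1.4 ] yang 166.0 z [-0.003  0.001 -1.   ] F [-8.8  3.7  3.3] T [0.64 1.92 0.  ] w 0.0093 58.5
[ 0.  20.3 82.7]
[([0.472, -0.031, 0.182], 0.97)]
[([0.612, -0.065, 0.104], 0.67)]
```

Emit:
apply_moves(deltas=[[0,-2.7,-6.2,0,1],[0,-6.2,-12.1,0,1],[0,-10.5,-17.9,0,1],[0,-15,-23.6,0,1],[0,-19.7,-29,0,1],[0,-24.7,-34.2,0,1],[0,-29.9,-39.2,0,1],[0,-35.3,-43.9,0,1],[0,-41,-48.4,0,1],[0,-46.8,-52.7,0,1]])

```text
time_s: 16.1
ee_pos: [0.5146, -0.0441, 0.2205]
orientation: [-0.0, -0.615, 0.788, 0.001]
wrist_force: [-15.7, 4.6, 16.2]
grip_width: 0.0098
gripper_force: 58.7
```

```bash
python3 -c "
from h import *
s,M=st();r.snapshot('wrist');r.snapshot('side')
print(to(M,s['ee_pos'],[.4496,-.0279,.0828]))
for c in ['wrist','side']:
 for n in ['flap_bar','flap_hinge']: print(c,[(np.round(d['centre'],3).tolist(),round(d['score'],2)) for d in r.pinpoint(c,n)[:2]])
"
```

```text
t 16.1 p [ 0.5146 -0.0441  0.2205] j [-0.09  0.11 -0.06  1.4   0.   -1.41] yang 166.0 z [-0.001  0.001 -1.   ] F [-15.7   4.6  16.2] T [0.9  3.35 0.  ] w 0.0098 58.7
[  0.2  66.8 137.8]
wrist [([0.514, -0.046, 0.237], 0.68)]
wrist [([0.614, -0.065, 0.103], 0.6)]
side [([0.515, -0.047, 0.236], 0.8)]
side [([0.61, -0.069, 0.106], 0.92)]
```

Force is about 23 N radially outward, so the commanded radius is slightly too small. The bar sits about 18 mm behind the TCP instead of 23. I'll correct for that and continue to about 75°.

Emit:
apply_moves(deltas=[[1,-2.6,-4.5,0,1],[0,-6.2,-8.4,0,1],[0,-13.6,-12.9,0,1],[0,-21.2,-17,0,1],[0,-29,-20.7,0,1],[0,-37,-24,0,1],[0,-45.1,-26.9,0,1],[0,-53.4,-29.4,0,1],[0,-53.4,-29.4,0,1],[0,-53.4,-29.4,0,1]])

```text
time_s: 17.65
ee_pos: [0.5699, -0.0579, 0.249]
orientation: [0.002, -0.615, 0.788, -0.002]
wrist_force: [-2.8, 1.5, 7.7]
grip_width: 0.0091
gripper_force: 61.4
```

```bash
python3 -c "
from h import *
s,M=st();r.snapshot('wrist');r.snapshot('side')
print(to(M,s['ee_pos'],[.4496,-.0279,.0828]))
for c in ['wrist','side']:
 for n in ['flap_bar','flap_hinge']: print(c,[(np.round(d['centre'],3).tolist(),round(d['score'],2)) for d in r.pinpoint(c,n)[:2]])
"
```

```text
t 17.65 p [ 0.5699 -0.0579  0.249 ] j [-0.1   0.22  0.13  1.48 -0.   -1.43] yang 165.9 z [ 0.004 -0.001 -1.   ] F [-2.8  1.5  7.7] T [0.34 0.47 0.03] w 0.0091 61.4
[  0.2 124.7 165.7]
wrist []
wrist [([0.613, -0.07, 0.102], 0.77), ([0.509, -0.145, 0.15], 0.62)]
side [([0.571, -0.06, 0.263], 0.84), ([0.535, -0.048, 0.001], 0.65)]
side []
```

Emit:
apply_moves(deltas=[[0,-6,-1.8,0,1],[0,-11.6,-3,0,1],[0,-17.5,-4,0,1],[0,-23.1,-5,0,1],[0,-28,-5.5,0,1],[0,-32,-5.8,0,1],[0,-35.5,-6,0,1],[0,-38,-6,0,1],[0,-38,-6,0,1],[0,-38,-6,0,1]])

```text
time_s: 19.2
ee_pos: [0.606, -0.0669, 0.2541]
orientation: [0.001, -0.615, 0.788, -0.001]
wrist_force: [-1.0, 2.5, 7.2]
grip_width: 0.0091
gripper_force: 61.5
```

```bash
python3 -c "
from h import *
s,M=st();print(to(M,s['ee_pos'],[.4496,-.0279,.0828]))
for c in ['wrist','side','top']:
 p=r.snapshot(c)
 if c=='side': cv2.imwrite('pics/s7.png',cv2.resize(p['pixels'][130:330,200:400,::-1],None,fx=3,fy=3))
 for n in ['flap_bar','flap_hinge']: print(c,[(np.round(d['centre'],3).tolist(),round(d['score'],2)) for d in r.pinpoint(c,n)[:2]])
st()
"
```

```text
t 19.2 p [ 0.606  -0.0669  0.2541] j [-0.11  0.29  0.24  1.51  0.   -1.44] yang 165.9 z [ 0.002 -0.    -1.   ] F [-1.   2.5  7.2] T [ 0.54  0.48 -0.01] w 0.0091 61.5
[  0.2 161.6 170.9]
wrist [([0.605, -0.069, 0.272], 0.97)]
wrist [([0.611, -0.068, 0.102], 0.87)]
side [([0.606, -0.07, 0.268], 0.67)]
side [([0.608, -0.068, 0.106], 0.73), ([0.743, 0.174, -0.001], 0.32)]
top []
top [([0.61, -0.072, 0.103], 0.81)]
t 19.65 p [ 0.606  -0.0669  0.2541] j [-0.11  0.29  0.24  1.51  0.   -1.44] yang 165.9 z [ 0.002 -0.    -1.   ] F [-2.3  2.7  6.5] T [0.52 0.54 0.06] w 0.0091 61.5
```

View pics/s7.png

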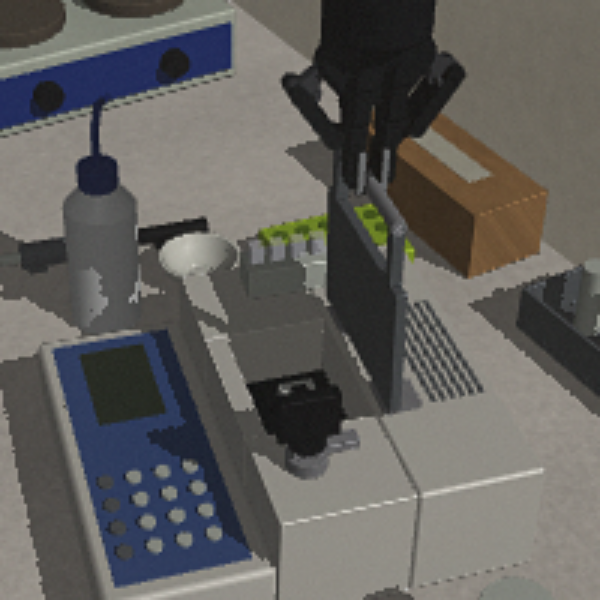

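The side view shows the flap almost upright, gripped at (372,180) in the crop, with the paw clear at (345,440) and the bystanders untouched. The last step is about 4 mm.

Emit:
apply_moves(deltas=[[0,-1,0,0,1],[0,-2,-0.5,0,1],[0,-3,-0.5,0,1],[0,-3.8,-0.5,0,1],[0,-3.8,-0.5,0,1],[0,-3.8,-0.5,0,1],[0,-3.8,-0.5,0,1],[0,-3.8,-0.5,0,1],[0,-3.8,-0.5,0,1],[0,-3.8,-0.5,0,1]])

```text
time_s: 20.9
ee_pos: [0.6092, -0.0678, 0.2541]
orientation: [0.0, -0.615, 0.788, -0.0]
wrist_force: [-0.7, 3.3, 5.9]
grip_width: 0.0093
gripper_force: 61.4
```

```bash
python3 -c "
from h import *
s,M=st();print(to(M,s['ee_pos'],[.4496,-.0279,.0828]))
for c in ['wrist','side']:
 r.snapshot(c)
 for n in ['flap_bar','flap_hinge']: print(c,[(np.round(d['centre'],3).tolist(),round(d['score'],2)) for d in r.pinpoint(c,n)[:2]])
st()
"
```

```text
t 20.9 p [ 0.6092 -0.0678  0.2541] j [-0.11  0.3   0.25  1.52  0.   -1.44] yang 165.9 z [ 0.001  0.    -1.   ] F [-0.7  3.3  5.9] T [ 0.61  0.79 -0.02] w 0.0093 61.4
[1.000e-01 1.646e+02 1.712e+02]
wrist [([0.611, -0.067, 0.272], 0.95)]
wrist [([0.511, -0.146, 0.151], 0.66)]
side [([0.609, -0.071, 0.269], 0.58)]
side [([0.611, -0.069, 0.106], 0.86)]
t 21.2 p [ 0.6092 -0.0677  0.2541] j [-0.11  0.3   0.25  1.52  0.   -1.44] yang 165.9 z [ 0.001  0.    -1.   ] F [-1.6  2.8  6.4] T [ 0.63  0.77 -0.01] w 0.0091 61.4
```

```bash
python3 -c "
from plant import r
print(r.finish_job())"
```

```text
the job is handed in; nothing more can be done
None
```

The clamp knob is turned a quarter turn clockwise with its paw clear of the flap. The flap stands upright to within about 1° by my measurements, and the arm is still gripping its bar and holding it still; the job is handed in at about 21 s, but no verdict came back.

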